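# Swing out the hanger arm and hang the template

## Task

Push the hanger arm of the little stand round from its parked position until it has gone over its spring catch and sits home against its end stop; it needs a firm push, but do not ram it. Then take the template with the round hole out of its wooden block and hang it by that hole on the swung-out arm, so that it hangs freely between post and upturned tip, with the arm still home. Leave the other template and everything else on the bench where it is.

Things in the scene. Friction and masses are not known exactly. Their poses are not given: they have to be found in the camera images.
- stand: fixed hanger stand: wooden foot 130 x 130 x 16 mm with a dark steel post 30 x 30 mm; origin under the foot's centre. The arm's vertical hinge axis is the origin's z axis. A spring catch on a bracket reaches 84 mm from the axis to the stand's own +x side, up to 215 mm high: keep clear of it. Swung home, the arm points along the stand's own -x.
- hanger (a joint): arm angle about the hinge, counter-clockwise from above. 0: along the stand's +y; 1.571: end stop, along its -x. Starts parked at 0.05 to 0.45 and stays where left (0.06 N m friction). From about 1.3 the spring catch resists (about 0.5 to 1.3 N m); its crest is at 1.42 to 1.46, beyond which it drives the arm to the stop and holds it.
- hanger_hinge (a point): point on the hinge axis at the height of the arm's centre line (200 mm above the bench). Its x axis points along the arm to the free end, z up. Hub around it: 34 mm diameter, 32 mm high.
- hanger_tip (a point): outer end of the arm's centre line, 130 mm from the hinge. The arm is a level round steel rod, 10 mm diameter; at this end it turns up in a short lip whose top is 14 mm above the centre line and whose outermost point is 8 mm beyond this point. Axes as hanger_hinge.
- eye_template: loose flat aluminium template, 6 mm thick (own x), upright in the slot of block_a; origin at the middle of its lower edge, z up. 100 mm wide (own y) up to 75 mm height, 70 mm wide to 125 mm, then a grip tab 40 mm wide to 155 mm. Round hanging hole, 28 mm diameter, centred at height 100 mm. About 0.18 kg.
- eye (a point): centre of the round hole of eye_template; x is the hole's axis (across the plate).
- tab (a point): middle of the upper edge of the grip tab of eye_template, 155 mm above its lower edge and 55 mm above the hole's centre.
- block_a: fixed wooden block 60 x 130 x 40 mm with a slot along its own y, 8 mm wide and 30 mm deep, that holds eye_template upright; origin under its centre. Slot floor at 10 mm.
- block_b: the same kind of block, holding plain_template.
- plain_template: loose flat aluminium template without a hole, 6 mm thick, 70 mm wide and 120 mm tall; origin at the middle of its lower edge. Bystander.
- glue_jar: white plastic jar, 72 mm diameter, 85 mm tall; origin under its centre. Bystander.
- mallet: wooden mallet lying along its own x, 240 mm long, head (54 mm diameter, 90 mm long) to +x; origin near its middle, on the bench. Bystander.
- brush_pot: white pot with brush handles standing in it, 70 mm diameter, 160 mm tall overall; origin under its centre. Bystander.

How it is judged (in metres and radians):
On the way, in this order (a step that is already met when the one before it is completed fails the run):
1. the arm sits home beyond its catch, against the end stop (value of joint hanger above 1.53 rad), for 0.2 s.
2. the template is on the arm by its hole, with the arm home (value of joint hanger above 1.53 rad and x of eye in the frame of hanger_hinge between 0.028 and 0.126 m and y of eye in the frame of hanger_hinge between -0.012 and 0.012 m and z of eye in the frame of hanger_hinge between -0.014 and -0.003 m and angle between eye_template's own z axis and vertical below 0.35 rad), for 0.2 s.
At the end, for the whole second after the job is handed in: Arm home (joint above 1.53); template hanging still by its hole on the arm, weight on it: hole centre 28 to 126 mm from the hinge axis along the arm, within 12 mm sideways, 3 to 14 mm below the arm's centre line, upright within 0.35 rad (all of step 2 and contact force between eye_template and stand above 0.4 N and linear speed of eye_template below 0.03 m/s and angular speed of eye_template below 0.4 rad/s); the robot touches nothing.
It fails at once if the other template is moved by more than 30 mm (distance of plain_template from where it was at the start of the episode above 0.03 m).
It fails at once if the glue jar is moved by more than 30 mm (distance of glue_jar from where it was at the start of the episode above 0.03 m).
It fails at once if the mallet is moved by more than 30 mm (distance of mallet from where it was at the start of the episode above 0.03 m).
It fails at once if the brush pot is moved by more than 30 mm (distance of brush_pot from where it was at the start of the episode above 0.03 m).
It fails at once if the arm is rammed: fingers press on the stand or its arm with more than 40 N (contact force between the fingers and stand above 40 N).
It also fails if it takes over 64 s, if anything falls off the work surface, if the arm or the gripper's body presses on something with over 40 N, if the wrist force passes 120 N, or if a joint passes its speed limit or range.

## Robot

A 6-joint arm with a two-finger parallel gripper is mounted at the origin on the work surface. World frame = base frame: x ahead of the robot, y to its left, z up, the work surface at z = 0. Lengths are in mm, angles in rad, forces in N, time in s.
With the tool pointing down it reaches from about 350 to 875 mm from the base axis. Payload 4.2 kg.
Tool frame: the origin (TCP) lies on the mounting face of the last link; the fingertips stand 173 mm ahead of it and the grasp point (between the pads) lies 155 mm ahead of it; z points along the fingers, y is the line along which they close (so a half turn about z gives the same grasp; the last joint's range is limited). The gripper opens to 85 mm and grips with 20 to 120 N. Pads are 22 mm wide; open, the fingers measure 114 mm over their backs; the gripper's body (76 mm by 85 mm) begins 54 mm behind the grasp point. The pads swing forward as they close: fully open they stand 13 mm farther back than shut.
Start: joints at [1.602, 0.385, 0.008, 0, -1.194, -0.259], TCP at [141.115, 608.84, 404.712] pointing down, gripper open.
Joint ranges: [-3.14, 3.14], [-1.21, 2.06], [-1.07, 1.41], [-3.16, 2.05], [-2.99, -0.16], [-3.1, 3.1]. Speed limits (rad/s): [2.79, 2.79, 3.14, 3.14, 3.14, 3.14].

## Interface

Orientations are given as a unit quaternion [x, y, z, w].
In Python, from bench import arm gives the robot as it stands. The module is installed in compiled form; this text tells all that it offers.
- The arm moves only by the tool move_arm, never from a script. Its arguments are lists of equal length, an entry for each row: "fingers": the finger opening in mm, from 0 to 85.4; "travel": the shift along the tool's x, y, z in mm, a list of three; "dr": the turn, a rotation vector about the tool's x, y, z in rad, a list of three. A call has 1 to 10 rows; each row is the pose to reach, as a shift and turn from the pose commanded when the call began, along the tool's axes at that moment; what a row does not reach only later rows make up. A row lasts 1/10 s, in which the tool goes at most 50 mm and 8.59 degrees, less where a joint would pass 70% of its speed; a pose out of reach is approached as far as the arm can. A call with a gripper value outside its range is refused whole. The fingers move at their own pace and stop on an object; the grip force is fixed at half the most. Time passes only in rows, so rows that repeat a pose let the fingers close. It gives the time, the measured TCP pose, the force, the opening and the grip force at its end, in the units of the state.
- arm.read_state(): the state, without advancing time (a new reading comes with each control period).
- arm.get_image(name): name is "scene" or "top" or "wrist"; returns the picture (420x560x3 uint8, red, green, blue); there is no depth.
- arm.camera_model(name): a dict with "intrinsics" (3x3 intrinsics, pixels), "k1" (the pictures are not rectified: a ray, as slopes to the right and down, at radius r is drawn at 1 + k1 r^2 times it, then the intrinsics apply), "pose" (4x4, takes a point from camera to world coordinates). Camera axes: x right, y up, looking along -z (the intrinsics and any distortion apply to the point x, -y, -z); pixel columns grow to the right and rows downward; lengths in mm; the calibration is good to about 2 mm. A picture is of the moment at which its call begins: read the wrist's pose just before it. camera_model takes no time and is no camera call; for the wrist camera it gives the pose at the moment of the call.
- arm.job_done(): hands the job in; it is judged then, once.
The state is a dict: "clock": time; "joints": joint angles; "joint_vel": joint speeds; "joint_efforts": joint torques, N m; "position": TCP position; "ee_rot": TCP orientation; "contact_force": force on the tool from outside, world axes, zero at the start; "wrist_torque": the same for the moment, N m; "gripper_width": finger opening in mm; "grasp_force": force on a finger pad.
Only numpy, scipy, OpenCV 4.12 (cv2) and the standard library are available. Lean on these libraries where they do the work, as an engineer would, in place of code of your own. Each camera call takes 0.05 s, during which the arm holds its last target. There are 200 camera calls.

## Working session

There is one attempt and no reset: what is moved stays moved. The work goes in short steps, Python scripts to look and compute and a tool call to move; the robot and the scene stay as the last step left them, time stands still between calls to the robot, and variables do not carry over. Pictures are saved under pics/ and viewed, at most 12 in all, crops included, and the job is handed in when it is done.

Besides the shell and the picture viewer there is one more tool, called after "Emit:" by a JSON object that holds its "method" and its "body". move_arm: Moves the arm, as the interface text tells. Its arguments: {"type":"object","properties":{"fingers":{"type":"array","items":{"type":"number"}},"travel":{"type":"array","items":{"type":"array","items":{"type":"number"}}},"dr":{"type":"array","items":{"type":"array","items":{"type":"number"}}}},"required":["fingers","travel","dr"]}

```bash
mkdir -p pics; cat > h.py <<'E'
import numpy as np, cv2
from bench import arm
from scipy.spatial.transform import Rotation as R
def save(n,f):
    m=arm.camera_model(n); im=arm.get_image(n); cv2.imwrite(f,im[:,:,::-1]); np.save(f[:-4]+'.npy',{'m':m},allow_pickle=True); return im
def ray(m,u,v):
    K=np.array(m['intrinsics']);P=np.array(m['pose'])
    d=np.array([(u-K[0,2])/K[0,0],(v-K[1,2])/K[1,1]]);s=d.copy()
    for _ in range(20): s=d/(1+m['k1']*(s@s))
    return P[:3,3],P[:3,:3]@np.array([s[0],-s[1],-1])
def atz(m,u,v,z):
    o,d=ray(m,u,v); return o+d*(z-o[2])/d[2]
def proj(m,p):
    P=np.array(m['pose']);c=P[:3,:3].T@(np.array(p,float)-P[:3,3]);s=np.array([c[0],-c[1]])/-c[2]
    s=s*(1+m['k1']*(s@s));K=np.array(m['intrinsics']);return K[:2,:2]@s+K[:2,2]
def load(f): return np.load(f,allow_pickle=True).item()['m']
E
python3 - <<'E'
from h import *
for n in ['scene','top']:
    save(n,f'pics/{n}0.png'); m=arm.camera_model(n); print(n,m['intrinsics'],m['k1'],np.round(m['pose'],3))
print(arm.read_state())
E
```

```text
scene [[473.43312399   0.         276.2738567 ]
 [  0.         473.43312399 212.93333829]
 [  0.           0.           1.        ]] -0.07142963794305182 [[ 4.410000e-01 -7.150000e-01  5.420000e-01  1.228008e+03]
 [ 8.980000e-01  3.620000e-01 -2.520000e-01 -3.883380e+02]
 [-1.600000e-02  5.980000e-01  8.020000e-01  1.239117e+03]
 [ 0.000000e+00  0.000000e+00  0.000000e+00  1.000000e+00]]
top [[452.24261706   0.         283.16651536]
 [  0.         452.24261706 211.21810584]
 [  0.           0.           1.        ]] 0.03178306244142267 [[ 1.20000e-02  9.90000e-01 -1.43000e-01  3.48185e+02]
 [-1.00000e+00  1.20000e-02  3.00000e-03 -7.35810e+01]
 [ 4.00000e-03  1.43000e-01  9.90000e-01  1.23613e+03]
 [ 0.00000e+00  0.00000e+00  0.00000e+00  1.00000e+00]]
{'clock': 0.1, 'joints': array([ 1.60156846e+00,  3.85521939e-01,  6.74545505e-03, -4.18018903e-04,
       -1.19397882e+00, -2.58620111e-01]), 'joint_vel': array([-0.00229886, -0.00085691,  0.00300212,  0.00260737,  0.00083395,
       -0.00176023]), 'joint_efforts': array([-8.02963514e-04, -3.93320060e+01,  1.88930190e+01,  4.19797540e+00,
       -2.56967236e-03,  6.50203432e-06]), 'position': array([141.09075052, 608.6894113 , 403.70094308]), 'ee_rot': array([ 9.93508415e-01, -1.13754258e-01, -5.10059403e-05,  9.97263033e-04]), 'contact_force': array([-0.28515034,  0.09193529, -0.064565  ]), 'wrist_torque': array([ 0.06005958, -0.01657827, -0.03371488]), 'grasp_force': 0.0, 'gripper_width': 85.38895937211016}
```

View pics/top0.png

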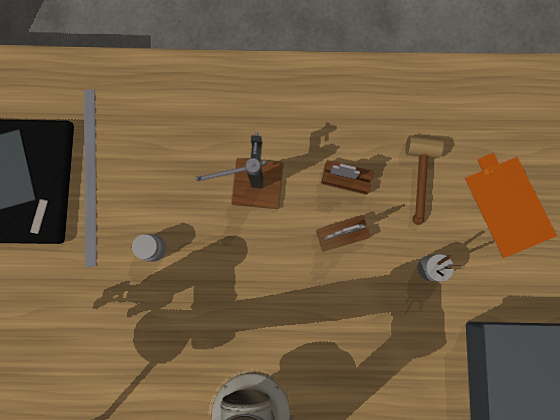

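View pics/scene0.png

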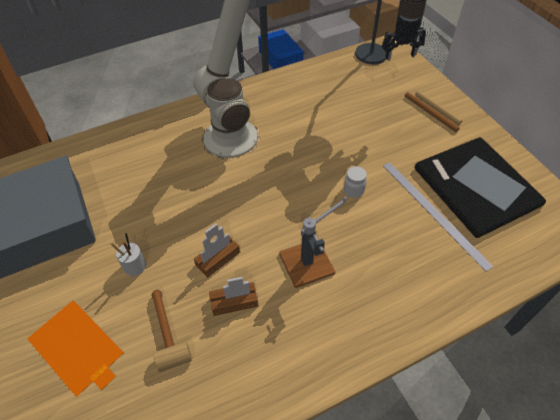

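```bash
python3 - <<'E'
from h import *
t=cv2.imread('pics/top0.png');s=cv2.imread('pics/scene0.png')
def c(im,u,v,w,h,k): return cv2.resize(im[v:v+h,u:u+w],None,fx=k,fy=k,interpolation=cv2.INTER_CUBIC)
a=c(t,190,125,100,100,4);b=c(t,305,200,80,60,5);d=c(s,185,215,80,60,5);e=c(s,275,185,80,100,4)[:, :400]
o=np.zeros((600,800,3),np.uint8)
o[:400,:400]=a;o[:300,400:]=b;o[300:,400:]=d
cv2.imwrite('pics/c0.png',o)
E
```

```text
(no output)
```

View pics/c0.png

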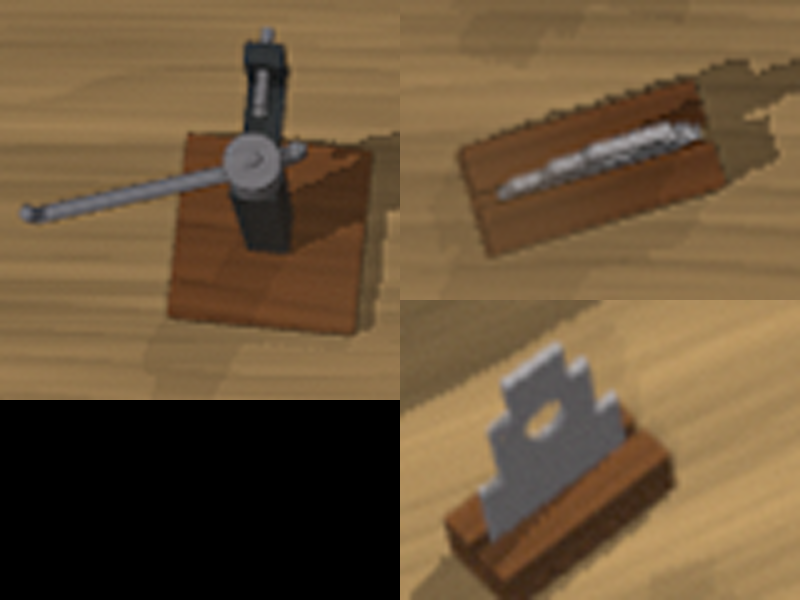

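```bash
python3 - <<'E'
from h import *
t=load('pics/top0.npy');s=load('pics/scene0.npy')
f=np.array([atz(t,*p,16)[:2] for p in [(237,158.25),(283,163.25),(279,208.75),(232,204.5)]])
print('foot',f.round(),f.mean(0))
e=(f[0]-f[3])+(f[1]-f[2]); e2=(f[0]-f[1])+(f[3]-f[2]); print('stand yaw x',np.arctan2(e[1],e[0]),'y',np.arctan2(-e2[0],e2[1]),np.linalg.norm(e)/2,np.linalg.norm(e2)/2)
h=atz(t,253,165.5,216);tp=atz(t,198.2,178.2,214);print('hub',h,'tip',tp,np.linalg.norm(h-tp),np.arctan2(*(tp-h)[1::-1]))
b=np.array([atz(t,*p,40)[:2] for p in [(317,229.6),(364.4,216.6),(369.4,237),(322.4,251.4)]])
print('blk',b.round(),b.mean(0)); d=(b[0]-b[1])+(b[3]-b[2]); print(np.linalg.norm(d)/2,np.arctan2(d[1],d[0]), np.linalg.norm(b[0]-b[3]))
a1=atz(s,205.6,231.4,165);a2=atz(s,216.6,224,165);hc=atz(s,213.8,238.6,110);print('tab',a1,a2,(a1+a2)/2,np.linalg.norm(a1-a2),'eye',hc)
d=a2-a1;print(np.arctan2(d[1],d[0]))
print('tpl top view ends', atz(t,305+132/5-0,200+170/5,165) , atz(s,198,241,135))
for n,mm in (('t',t),('s',s)):
  for p in [(hc[0],hc[1],110),(hc[0],hc[1],165)]: print(n,proj(mm,p))
E
```

```text
foot [[671.  53.]
 [659. -75.]
 [531. -65.]
 [541.  63.]] [600.7385714   -5.95613688]
stand yaw x -0.07637747532531439 y -0.08832671694568202 129.02183904559058 128.48993868046148
hub [601.64968672  -5.21208265 216.        ] tip [570.46179088 120.39365903 214.        ] 129.43526254541257 1.8141742774566696
blk [[ 473. -167.]
 [ 509. -293.]
 [ 455. -306.]
 [ 415. -181.]] [ 463.18395406 -236.95207515]
131.0629948767057 1.8650946822691448 59.33503724640106
tab [ 470.4257847  -253.06610022  165.        ] [ 460.82832555 -216.4252936   165.        ] [ 465.62705513 -234.74569691  165.        ] 37.87690498982633 eye [ 465.78231198 -234.04092715  110.        ]
1.8269747156574894
tpl top view ends [ 449.8528732 -191.5378956  165.       ] [ 470.20552774 -280.20750119  135.        ]
t [345.96377508 229.9123297 ]
t [349.23809011 227.55114204]
s [213.8 238.6]
s [211.38411886 227.6281508 ]
```

```bash
cat >> h.py <<'E'
def go(p,yaw):
    s=arm.read_state();Q=R.from_quat(s['ee_rot'])
    T=R.from_matrix(np.array([[np.cos(yaw),np.sin(yaw),0],[np.sin(yaw),-np.cos(yaw),0],[0,0,-1]]))
    x=Q.as_matrix()[:,0]
    print('now',s['position'].round(1),'yaw',np.arctan2(x[1],x[0]).round(3),'travel',Q.inv().apply(np.array(p)-s['position']).round(1),'dr',(Q.inv()*T).as_rotvec().round(3))
E
python3 -c "
from h import *
go((619,93,410),-2.9)"
```

```text
now [141.1 608.7 403.7] yaw -0.228 travel [582.1 394.3  -5.4] dr [ 0.    -0.003  2.672]
```

Emit:
{"method": "move_arm", "body": {"fingers": [0,0,0,0,0,0,0,0,0,0], "travel": [[582,394,-8],[582,394,-8],[582,394,-8],[582,394,-8],[582,394,-8],[582,394,-8],[582,394,-8],[582,394,-8],[582,394,-8],[582,394,-8]], "dr": [[0,0,2.67],[0,0,2.67],[0,0,2.67],[0,0,2.67],[0,0,2.67],[0,0,2.67],[0,0,2.67],[0,0,2.67],[0,0,2.67],[0,0,2.67]]}}

```text
clock: 1.1
position: [482.1, 240.5, 410.3]
ee_rot: [-0.647, 0.762, 0.0, -0.0]
contact_force: [0.1, 1.3, 0.2]
gripper_width: -0.1
grasp_force: 0.0
```

```bash
python3 -c "
from h import *
go((619,93,410),-2.9)"
```

```text
now [482.1 240.5 410.3] yaw -1.734 travel [ 123.3 -159.1    0.2] dr [ 0.    -0.     1.166]
```

Emit:
{"method": "move_arm", "body": {"fingers": [0,0,0,0,0,0,0,0,0], "travel": [[123,-159,0],[123,-159,0],[123,-159,0],[123,-159,0],[123,-159,0],[123,-159,0],[123,-159,0],[123,-159,0],[123,-159,0]], "dr": [[0,0,1.166],[0,0,1.166],[0,0,1.166],[0,0,1.166],[0,0,1.166],[0,0,1.166],[0,0,1.166],[0,0,1.166],[0,0,1.166]]}}

```text
clock: 2.0
position: [618.9, 95.8, 409.7]
ee_rot: [-0.124, 0.992, -0.0, -0.001]
contact_force: [-0.2, 0.4, -0.7]
gripper_width: -0.2
grasp_force: 0.0
```

```bash
python3 -c "
from h import *
go((619,93,345),-2.9);
im=save('wrist','pics/w0.png')"
```

```text
now [618.9  95.8 409.7] yaw -2.894 travel [ 0.5 -2.8 64.7] dr [ 0.    -0.001  0.006]
```

View pics/w0.png

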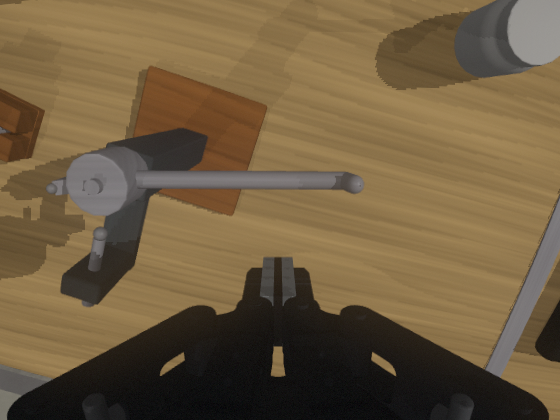

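Emit:
{"method": "move_arm", "body": {"fingers": [0,0,0], "travel": [[0,-2,45],[0,-2,65],[0,-2,65]], "dr": [[0,0,0],[0,0,0],[0,0,0]]}}

```text
clock: 2.35
position: [618.4, 93.8, 341.4]
ee_rot: [-0.124, 0.992, -0.001, -0.004]
contact_force: [-0.1, 1.1, -1.6]
gripper_width: 0.1
grasp_force: 0.0
```

```bash
python3 - <<'E'
from h import *
m=load('pics/w0.npy')
h=atz(m,92,186,220);h2=atz(m,103,183,216);t=atz(m,352,184,214);print(h,h2,t,[atz(m,u,180,200) for u in (150,330)])
s=arm.read_state();print(s['contact_force'])
H=np.array([601,-5.5])
# arc waypoints: finger-axis at perpendicular offset 16 behind the arm at r=100
c=s['position'];Q=R.from_quat(s['ee_rot'])
for a in np.arange(0.2,1.6,0.1):
    f=a+np.pi/2-0.08
    p=H+100*np.array([np.cos(f),np.sin(f)])-16*np.array([-np.sin(f),np.cos(f)])
    print(round(a,2),p.round(1),Q.inv().apply([p[0]-c[0],p[1]-c[1],0]).round(1),'dz',round(-(f+np.pi/2-2*np.pi+2.9),3))
E
```

```text
[603.23493284  -2.83194591 220.        ] [601.72470364   0.63250572 216.        ] [571.97404911 122.52885811 214.        ] [array([599.1146248 ,  18.74897391, 200.        ]), array([575.04655824, 114.07509627, 200.        ])]
[-0.12132794  1.12688858 -1.62463611]
0.2 [604.9  95.7] [12.6  5.2  0.1] dz 0.122
0.3 [594.8  95.6] [22.5  7.6  0.2] dz 0.022
0.4 [584.7  94.5] [32.5  9.   0.3] dz -0.078
0.5 [574.8  92.3] [42.6  9.4  0.4] dz -0.178
0.6 [565.2  89.2] [52.7  8.8  0.4] dz -0.278
0.7 [555.9  85.2] [62.7  7.1  0.5] dz -0.378
0.8 [547.1  80.2] [72.5  4.5  0.6] dz -0.478
0.9 [538.8  74.4] [82.   0.9  0.7] dz -0.578
1.0 [531.1  67.8] [91.  -3.6  0.8] dz -0.678
1.1 [524.2  60.5] [99.6 -9.   0.8] dz -0.778
1.2 [518.   52.5] [107.6 -15.2   0.9] dz -0.878
1.3 [512.6  43.9] [114.9 -22.2   1. ] dz -0.978
1.4 [508.1  34.8] [121.5 -29.9   1. ] dz -1.078
1.5 [504.5  25.3] [127.3 -38.2   1.1] dz -1.178
```

Emit:
{"method": "move_arm", "body": {"fingers": [0,0,0,0,0,0,0,0,0,0], "travel": [[12,5,0],[18,6,0],[24,8,0],[32.5,9,0],[42.6,9.4,0],[52.7,8.8,0],[62.7,7.1,0],[72.5,4.5,0],[82,0.9,0],[91,-3.6,0]], "dr": [[0,0,0],[0,0,0],[0,0,0],[0,0,-0.08],[0,0,-0.18],[0,0,-0.28],[0,0,-0.38],[0,0,-0.48],[0,0,-0.58],[0,0,-0.68]]}}

```text
clock: 3.35
position: [532.1, 68.3, 346.8]
ee_rot: [-0.45, 0.893, -0.0, 0.002]
contact_force: [1.4, 0.3, 0.0]
gripper_width: 0.1
grasp_force: 0.4
```

```bash
python3 - <<'E'
from h import *
save('wrist','pics/w1.png')
s=arm.read_state();print(s['contact_force'])
H=np.array([601.5,-4])
c=s['position'];Q=R.from_quat(s['ee_rot']);x=Q.as_matrix()[:,0];y0=np.arctan2(x[1],x[0]);print(c,y0)
for a in np.arange(1,1.6,0.05):
    f=a+np.pi/2-0.08
    p=H+100*np.array([np.cos(f),np.sin(f)])-16*np.array([-np.sin(f),np.cos(f)])
    print(round(a,2),p.round(1),Q.inv().apply([p[0]-c[0],p[1]-c[1],0]).round(1),'dz',round(-(f+np.pi/2-2*np.pi-y0),3))
E
```

```text
[ 0.52065913 -0.26364371 -0.85417156]
[530.99785039  67.4065833  346.69024732] -2.206706910061908
1.0 [531.6  69.3] [-1.9  0.6  0. ] dz 0.015
1.05 [528.1  65.7] [ 3.1  1.4 -0. ] dz -0.035
1.1 [524.7  62. ] [ 8.1  1.9 -0. ] dz -0.085
1.15 [521.5  58. ] [13.2  2.1 -0. ] dz -0.135
1.2 [518.5  54. ] [18.3  2.1 -0. ] dz -0.185
1.25 [515.7  49.7] [23.3  1.8 -0. ] dz -0.235
1.3 [513.1  45.4] [28.3  1.3 -0. ] dz -0.285
1.35 [510.7  40.9] [33.4  0.6 -0.1] dz -0.335
1.4 [508.6  36.3] [38.3 -0.4 -0.1] dz -0.385
1.45 [506.7  31.6] [43.2 -1.7 -0.1] dz -0.435
1.5 [505.   26.8] [48.1 -3.2 -0.1] dz -0.485
1.55 [503.6  22. ] [52.8 -5.  -0.1] dz -0.535
1.6 [502.4  17.1] [57.5 -6.9 -0.1] dz -0.585
```

View pics/w1.png

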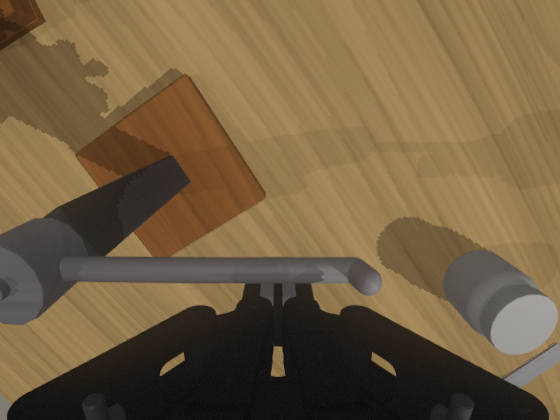

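Emit:
{"method": "move_arm", "body": {"fingers": [0,0,0,0,0,0,0,0], "travel": [[5,1.5,0],[10,2,0],[15.5,2,0],[21,2,0],[26,1.5,0],[31,1,0],[35,0.3,0],[39,-0.5,0]], "dr": [[0,0,-0.05],[0,0,-0.1],[0,0,-0.16],[0,0,-0.21],[0,0,-0.26],[0,0,-0.31],[0,0,-0.35],[0,0,-0.39]]}}

```text
clock: 4.2
position: [509.8, 38.2, 346.6]
ee_rot: [-0.612, 0.791, 0.0, 0.003]
contact_force: [-0.1, 10.5, 0.1]
gripper_width: -0.5
grasp_force: 5.1
```

Emit:
{"method": "move_arm", "body": {"fingers": [0,0,0], "travel": [[2.5,-0.1,0],[5,-0.3,0],[5,-0.3,0]], "dr": [[0,0,-0.02],[0,0,-0.05],[0,0,-0.05]]}}

```text
clock: 4.5
position: [508.4, 32.4, 346.4]
ee_rot: [-0.632, 0.775, -0.0, 0.001]
contact_force: [0.7, -0.3, -0.5]
gripper_width: -0.0
grasp_force: 0.0
```

```bash
python3 - <<'E'
from h import *
save('wrist','pics/w2.png')
s=arm.read_state();print(s['contact_force'],s['position']);go((505,26.8,346),-1.73)
E
```

```text
[ 0.1693269   0.86566593 -1.44498036] [508.37946135  32.08075352 346.20697012]
now [508.4  32.1 346.2] yaw -1.774 travel [5.9 2.2 0.2] dr [-0.001  0.    -0.044]
```

View pics/w2.png

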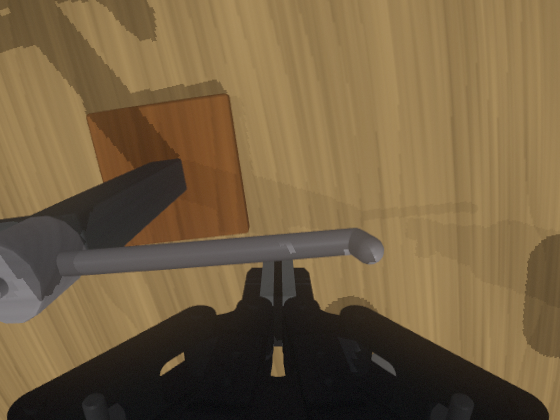

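```bash
python3 - <<'E'
from h import *
m=load('pics/w2.npy')
a=atz(m,75,264,200);b=atz(m,345,241.5,200);d=b-a;print(a,b,np.arctan2(d[1],d[0]),atz(m,368,246,210))
f=np.array([atz(m,*p,16)[:2] for p in [(229,95),(249,232),(88,116)]]);print(f, f[1]-f[0],f[0]-f[2])
print((f[1]+f[2])/2, np.arctan2(*(f[1]-f[0])[::-1]),np.arctan2(*(f[0]-f[2])[::-1]))
go((508.4,70,410),-1.65)
E
```

```text
[582.6706703   -1.49920478 200.        ] [479.00993545   9.69573723 200.        ] 3.0340136229519987 [472.8359508    8.44195559 210.        ]
[[532.49052573 -60.66257086]
 [543.63416095  64.19502394]
 [659.41604073 -70.77615237]] [ 11.14363522 124.8575948 ] [-126.925515     10.11358151]
[601.52510084  -3.29056421] 1.4817814221486214 3.0620794159331863
now [508.4  32.1 346.2] yaw -1.774 travel [-37.2   7.6 -63.8] dr [-0.001  0.    -0.124]
```

```bash
python3 - <<'E'
from h import *
go((500,70,346),-1.774)
go((500,70,430),-1.774)
go((463,-235,430),-1.29)
E
```

```text
now [508.4  32.1 346.2] yaw -1.774 travel [-35.4  15.9   0.2] dr [-0.001  0.    -0.   ]
now [508.4  32.1 346.2] yaw -1.774 travel [-35.5  15.8 -83.8] dr [-0.001  0.    -0.   ]
now [508.4  32.1 346.2] yaw -1.774 travel [270.7  -9.7 -83.9] dr [-0.002  0.    -0.484]
```

Emit:
{"method": "move_arm", "body": {"fingers": [0,0,0,85,85,85,85,85,85,85], "travel": [[-35,16,0],[-35,16,-45],[-35,16,-84],[10,10,-84],[60,5,-84],[110,0,-84],[160,0,-84],[210,-5,-84],[250,-8,-84],[271,-10,-84]], "dr": [[0,0,0],[0,0,0],[0,0,0],[0,0,0],[0,0,-0.1],[0,0,-0.2],[0,0,-0.3],[0,0,-0.4],[0,0,-0.484],[0,0,-0.484]]}}

```text
clock: 5.55
position: [462.4, -238.7, 429.7]
ee_rot: [0.798, -0.602, 0.0, 0.0]
contact_force: [0.7, -0.0, -0.3]
gripper_width: 84.7
grasp_force: 0.0
```

Emit:
{"method": "move_arm", "body": {"fingers": [85,85,85], "travel": [[0,0,0],[0,0,0],[0,0,0]], "dr": [[0,0,0],[0,0,0],[0,0,0]]}}

```text
clock: 5.85
position: [463.4, -235.0, 429.5]
ee_rot: [0.799, -0.601, 0.0, -0.0]
contact_force: [0.0, -0.1, 0.2]
gripper_width: 85.0
grasp_force: 0.0
```

```bash
python3 - <<'E'
from h import *
go((463,-235,430),-1.29)
im=save('wrist','pics/w3.png'); im=save('top','pics/top1.png')
E
```

```text
now [ 463.4 -235.   429.5] yaw -1.289 travel [-0.1  0.4 -0.5] dr [-0.    -0.     0.001]
```

View pics/w3.png

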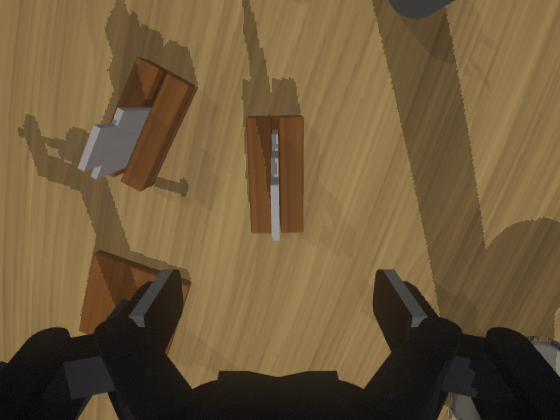

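```bash
python3 - <<'E'
from h import *
m=load('pics/w3.npy')
im=cv2.imread('pics/w3.png')
print(np.round(np.array(m['pose'])[:3,3]))
for a in (1.85,1.83):
  for s,z in ((-20,165),(20,165),(-35,135),(35,135),(-50,85),(50,85)):
    print(a,s,z,proj(m,(465+s*np.cos(a),-235+s*np.sin(a),z)).round(1))
cv2.imwrite('pics/c3.png',cv2.resize(im[105:250,220:330],None,fx=4,fy=4,interpolation=cv2.INTER_CUBIC))
E
```

```text
[ 485. -308.  397.]
1.85 -20 165 [275.9 188.8]
1.85 20 165 [275.8 240.8]
1.85 -35 135 [276.1 161.4]
1.85 35 135 [276.  243.7]
1.85 -50 85 [276.3 136.9]
1.85 50 85 [276.1 238.2]
1.83 -20 165 [276.5 188.8]
1.83 20 165 [275.3 240.8]
1.83 -35 135 [277.  161.5]
1.83 35 135 [275.1 243.7]
1.83 -50 85 [277.4 136.9]
1.83 50 85 [275.1 238.2]
```

View pics/c3.png

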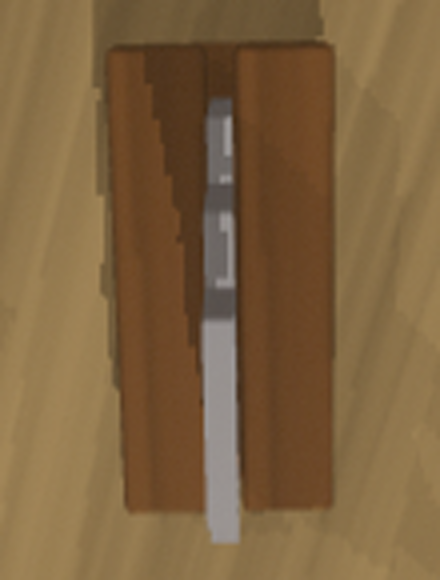

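```bash
python3 - <<'E'
from h import *
m=load('pics/w3.npy')
a=atz(m,275,184.5,165);b=atz(m,276,240.3,165);d=b-a;print(a,b,(a+b)/2,np.linalg.norm(d),np.arctan2(d[1],d[0]))
c=(a+b)/2
go((c[0],c[1],308),np.arctan2(d[1],d[0])-np.pi)
E
```

```text
[ 472.03483808 -257.06306712  165.        ] [ 459.48755871 -216.19148331  165.        ] [ 465.7611984  -236.62727522  165.        ] 42.75418789906584 1.8686560652108746
now [ 463.5 -234.7  429.6] yaw -1.288 travel [  2.4  -1.6 121.6] dr [-0.    -0.    -0.015]
```

Emit:
{"method": "move_arm", "body": {"fingers": [50,50,50,50,50], "travel": [[2,-1.5,40],[2,-1.5,80],[2,-1.5,110],[2,-1.5,121],[2,-1.5,121]], "dr": [[0,0,-0.015],[0,0,-0.015],[0,0,-0.015],[0,0,-0.015],[0,0,-0.015]]}}

```text
clock: 6.45
position: [465.5, -236.6, 307.4]
ee_rot: [0.804, -0.595, -0.001, 0.001]
contact_force: [-0.3, 0.9, 0.2]
gripper_width: 49.8
grasp_force: 0.0
```

Emit:
{"method": "move_arm", "body": {"fingers": [0,0,0,0,0,0], "travel": [[0,0,0],[0,0,0],[0,0,0],[0,0,0],[0,0,0],[0,0,0]], "dr": [[0,0,0],[0,0,0],[0,0,0],[0,0,0],[0,0,0],[0,0,0]]}}

```text
clock: 7.05
position: [465.9, -237.3, 310.1]
ee_rot: [0.804, -0.595, 0.002, -0.0]
contact_force: [-0.1, 0.7, 5.7]
gripper_width: 4.6
grasp_force: 60.2
```

Emit:
{"method": "move_arm", "body": {"fingers": [0,0,0,0,0,0,0,0], "travel": [[0,0,-8],[0,0,-20],[0,0,-35],[0,0,-55],[0,0,-80],[0,0,-105],[0,0,-105],[0,0,-105]], "dr": [[0,0,0],[0,0,0],[0,0,0],[0,0,0],[0,0,0],[0,0,0],[0,0,0],[0,0,0]]}}

```text
clock: 7.85
position: [464.8, -237.0, 413.5]
ee_rot: [0.804, -0.595, -0.0, -0.0]
contact_force: [-0.6, -0.6, -2.3]
gripper_width: 4.8
grasp_force: 59.0
```

```bash
python3 - <<'E'
from h import *
save('scene','pics/s1.png')
im=cv2.imread('pics/s1.png')
a=cv2.resize(im[140:280,160:360],None,fx=4,fy=4,interpolation=cv2.INTER_CUBIC);cv2.imwrite('pics/s1c.png',a)
s=arm.read_state();print(s['position'],s['gripper_width'],s['contact_force'])
go((415,12,411),3.055+np.pi/2-2*np.pi)
E
```

```text
[ 464.6812643  -237.01835903  412.55919183] 4.947859291059881 [-0.19853174 -0.2169228  -2.64620827]
now [ 464.7 -237.   412.6] yaw -1.275 travel [-252.7  -25.     1.9] dr [0.002 0.001 0.382]
```

View pics/s1c.png

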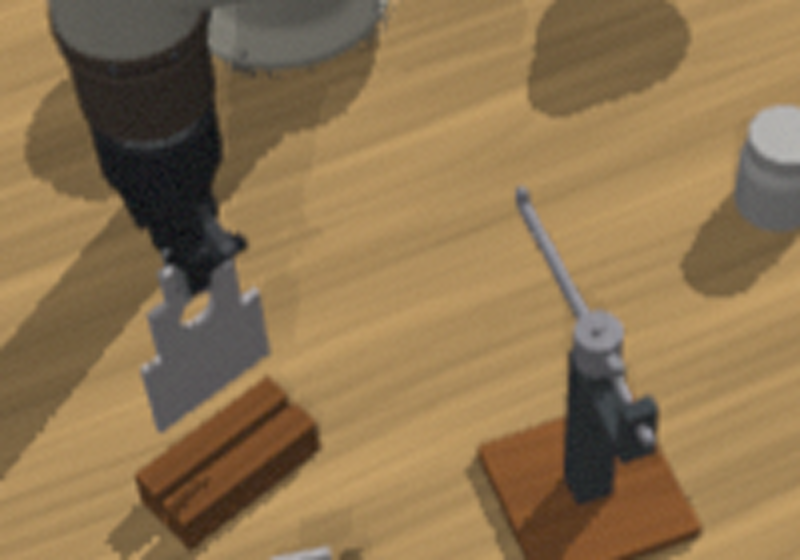

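```bash
python3 - <<'E'
from h import *
m=load('pics/s1.npy')
for z in (108,112,116):
  a=atz(m,200.75,247.5,z);b=atz(m,227.5,228,z);print(z,a,b,(a+b)/2,np.linalg.norm(a-b))
  for s in (-50,50): print(proj(m,(464.7+s*np.cos(1.867),-237+s*np.sin(1.867),z)))
E
```

```text
108 [ 475.99091979 -278.32465843  108.        ] [ 447.8570851  -184.10305757  108.        ] [ 461.92400245 -231.213858    108.        ] 98.3322059339764
[199.02190514 249.24764164]
[226.19149661 229.20834184]
112 [ 478.65029714 -278.71369971  112.        ] [ 450.61595286 -184.82529715  112.        ] [ 464.633125   -231.76949843  112.        ] 97.98447118983466
[198.8133337  248.48956413]
[226.05264514 228.42417039]
116 [ 481.30967448 -279.10274099  116.        ] [ 453.37482062 -185.54753674  116.        ] [ 467.34224755 -232.32513887  116.        ] 97.636736445693
[198.60378642 247.72781302]
[225.91316437 227.63632284]
```

```bash
python3 - <<'E'
from h import *
go((420,-150,405),-1.657)
go((420,10,405),-1.657)
E
```

```text
now [ 464.7 -237.   412.6] yaw -1.275 travel [-96.2  17.4   7.7] dr [0.002 0.001 0.382]
now [ 464.7 -237.   412.6] yaw -1.275 travel [-249.3  -29.2    7.9] dr [0.002 0.001 0.382]
```

Emit:
{"method": "move_arm", "body": {"fingers": [0,0,0,0,0,0,0,0,0,0], "travel": [[-25,8,0],[-60,17,0],[-96,17,4],[-130,6,8],[-165,-4,8],[-200,-15,8],[-230,-24,8],[-249,-29,8],[-249,-29,8],[-249,-29,8]], "dr": [[0,0,0.1],[0,0,0.2],[0,0,0.3],[0,0,0.38],[0,0,0.38],[0,0,0.38],[0,0,0.38],[0,0,0.38],[0,0,0.38],[0,0,0.38]]}}

```text
clock: 8.9
position: [420.1, 9.5, 404.4]
ee_rot: [-0.677, 0.736, 0.001, -0.001]
contact_force: [0.7, -0.1, -2.2]
gripper_width: 4.7
grasp_force: 59.0
```

```bash
python3 - <<'E'
from h import *
go((420,10,405),-1.657)
w=save('wrist','pics/w4.png');s=save('scene','pics/s2.png')
w=cv2.imread('pics/w4.png');s=cv2.imread('pics/s2.png')
o=np.zeros((600,800,3),np.uint8)
o[:,:400]=cv2.resize(w[120:420,150:350],None,fx=2,fy=2,interpolation=cv2.INTER_CUBIC)
o[:,400:]=cv2.resize(s[130:250,250:330],None,fx=5,fy=5,interpolation=cv2.INTER_CUBIC)
cv2.imwrite('pics/c4.png',o)
E
```

```text
now [420.1   9.5 404.4] yaw -1.654 travel [-0.5  0.1 -0.6] dr [ 0.003 -0.001  0.003]
```

View pics/c4.png

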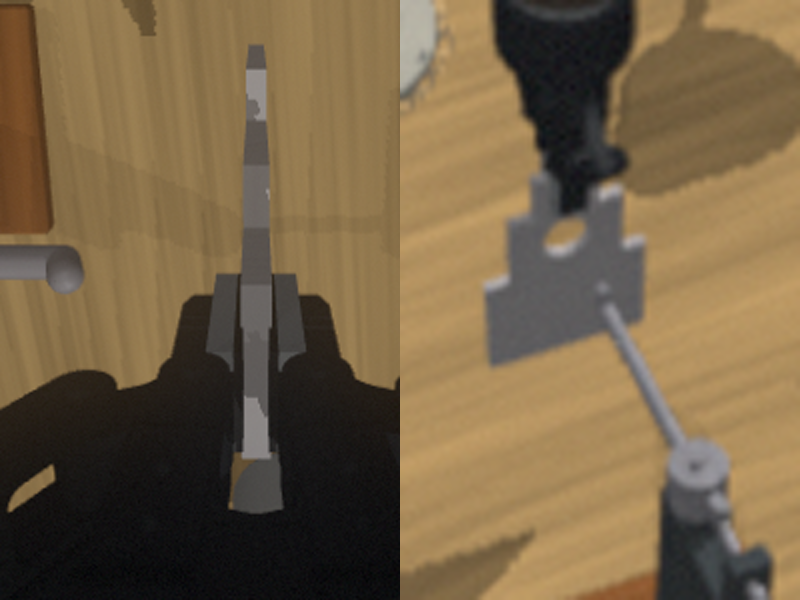

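```bash
python3 - <<'E'
from h import *
m=load('pics/w4.npy');s=load('pics/s2.npy')
e=204.
A=[atz(m,278.5,261.5,e+55),atz(m,278,349,e+55)];print('tab',A,(A[0]+A[1])/2)
print('sh',atz(m,278,202.5,e+25),'low',atz(m,278,155,e-25))
print('lip',atz(m,183,255,209),'rod',atz(m,160,251,200),atz(m,152,250.5,200))
def sc(u,v): return 250+(u-400)/5,130+v/5
for n,p in dict(bl=(490,366),br=(641,319)).items(): print(n,atz(s,*sc(*p),e-100))
print('hole',atz(s,*sc(566,234),e),'lip',atz(s,*sc(602,290),208),'hub',atz(s,*sc(697,463),216))
E
```

```text
tab [array([418.10247263, -11.32900631, 259.        ]), array([421.53403719,  28.45389672, 259.        ])] [419.81825491   8.56244521 259.        ]
sh [416.9700509  -25.73526975 229.        ] low [415.55352598 -40.13846867 179.        ]
lip [470.56721202   4.7895589  209.        ] rod [486.39617571   5.22032163 200.        ] [490.94226268   4.56317894 200.        ]
bl [415.70536316 -37.74380031 104.        ]
br [424.65019301  61.16825091 104.        ]
hole [419.82728282  12.34391325 204.        ] lip [469.62164939  10.14416324 208.        ] hub [604.32155759  -2.42228061 216.        ]
```

Emit:
{"method": "move_arm", "body": {"fingers": [0,0,0,0,0,0,0,0], "travel": [[-1.5,-15,-0.5],[-1.5,-28,-0.5],[-1.5,-35,-0.5],[-1.5,-41,-0.5],[-1.5,-46,-0.5],[-1.5,-51,-0.5],[-1.5,-56,-0.5],[-1.5,-56,-0.5]], "dr": [[0,0,0],[0,0,0],[0,0,0],[0,0,0],[0,0,0],[0,0,0],[0,0,0],[0,0,0]]}}

```text
clock: 9.8
position: [476.9, 6.3, 405.9]
ee_rot: [-0.677, 0.736, -0.0, 0.0]
contact_force: [-0.3, -0.6, -1.9]
gripper_width: 4.6
grasp_force: 59.0
```

```bash
python3 - <<'E'
from h import *
go((526.8,4.3,405),-1.657)
s=save('scene','pics/s3.png')
s=cv2.imread('pics/s3.png')
cv2.imwrite('pics/c5.png',cv2.resize(s[140:240,250:350],None,fx=5,fy=5,interpolation=cv2.INTER_CUBIC))
E
```

```text
now [476.9   6.3 405.9] yaw -1.655 travel [ -2.2 -49.9   0.9] dr [-0.    -0.     0.002]
```

View pics/c5.png

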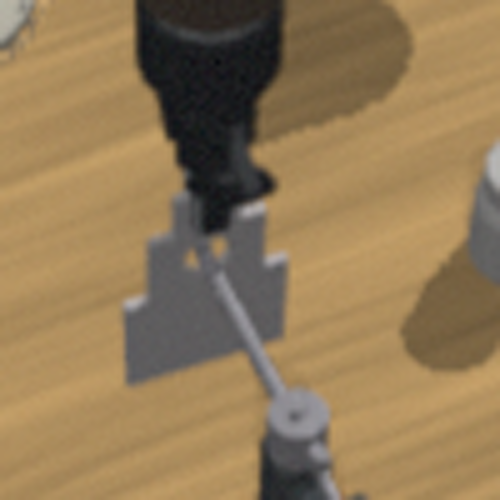

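Emit:
{"method": "move_arm", "body": {"fingers": [0,0,0,0,0,0,0,0], "travel": [[0,-8,0],[0,-18,0],[0,-30,0],[0,-42,0],[0,-50,0],[0,-50,4],[0,-50,8],[0,-50,11]], "dr": [[0,0,0],[0,0,0],[0,0,0],[0,0,0],[0,0,0],[0,0,0],[0,0,0],[0,0,0]]}}

```text
clock: 10.65
position: [525.7, 2.0, 394.2]
ee_rot: [-0.677, 0.736, 0.0, -0.001]
contact_force: [-0.6, 0.4, -1.6]
gripper_width: 5.0
grasp_force: 59.0
```

Emit:
{"method": "move_arm", "body": {"fingers": [0,0], "travel": [[0,0,1.5],[0,0,1.5]], "dr": [[0,0,0],[0,0,0]]}}

```text
clock: 10.85
position: [525.8, 2.1, 393.2]
ee_rot: [-0.677, 0.736, 0.0, -0.0]
contact_force: [-0.1, -0.5, -1.6]
gripper_width: 4.6
grasp_force: 59.0
```

Emit:
{"method": "move_arm", "body": {"fingers": [0,0], "travel": [[0,0,1.5],[0,0,1.5]], "dr": [[0,0,0],[0,0,0]]}}

```text
clock: 11.05
position: [526.0, 2.1, 391.9]
ee_rot: [-0.677, 0.736, 0.0, 0.0]
contact_force: [0.1, 0.4, -1.7]
gripper_width: 4.9
grasp_force: 59.0
```

Emit:
{"method": "move_arm", "body": {"fingers": [0,0], "travel": [[0,0,1],[0,0,1]], "dr": [[0,0,0],[0,0,0]]}}

```text
clock: 11.25
position: [526.2, 2.1, 391.0]
ee_rot: [-0.677, 0.736, -0.0, 0.0]
contact_force: [-0.8, 0.5, -1.1]
gripper_width: 4.8
grasp_force: 59.0
```

Emit:
{"method": "move_arm", "body": {"fingers": [0,0], "travel": [[0,0,1],[0,0,1]], "dr": [[0,0,0],[0,0,0]]}}

```text
clock: 11.45
position: [526.2, 2.1, 390.7]
ee_rot: [-0.677, 0.736, -0.0, 0.0]
contact_force: [-1.4, 0.9, 3.7]
gripper_width: 5.0
grasp_force: 59.8
```

Emit:
{"method": "move_arm", "body": {"fingers": [0,0], "travel": [[0,0,0.7],[0,0,0.7]], "dr": [[0,0,0],[0,0,0]]}}

```text
clock: 11.65
position: [526.2, 2.1, 390.5]
ee_rot: [-0.677, 0.736, -0.001, 0.0]
contact_force: [-2.1, 1.9, 5.7]
gripper_width: 5.0
grasp_force: 60.3
```

Emit:
{"method": "move_arm", "body": {"fingers": [8,8,10,14,20,30,36,36,36,36], "travel": [[0,0,0],[0,0,0],[0,0,0],[0,0,0],[0,0,0],[0,0,0],[0,0,0],[0,0,0],[0,0,-3],[0,0,-10]], "dr": [[0,0,0],[0,0,0],[0,0,0],[0,0,0],[0,0,0],[0,0,0],[0,0,0],[0,0,0],[0,0,0],[0,0,0]]}}

```text
clock: 12.65
position: [526.1, 2.0, 399.1]
ee_rot: [-0.677, 0.736, 0.0, -0.001]
contact_force: [0.4, -0.5, -0.3]
gripper_width: 35.6
grasp_force: 0.0
```

Emit:
{"method": "move_arm", "body": {"fingers": [36,36,36,36,36,36,36,36,36], "travel": [[0,0,-10],[0,0,-25],[0,0,-45],[0,0,-70],[0,0,-100],[0,0,-120],[0,0,-120],[0,0,-120],[0,0,-120]], "dr": [[0,0,0],[0,0,0],[0,0,0],[0,0,0],[0,0,0],[0,0,0],[0,0,0],[0,0,0],[0,0,0]]}}

```text
clock: 13.55
position: [525.9, 2.0, 518.2]
ee_rot: [-0.677, 0.736, 0.001, -0.001]
contact_force: [0.7, 0.8, 0.2]
gripper_width: 35.9
grasp_force: 0.0
```

```bash
python3 - <<'E'
from h import *
s=save('scene','pics/s4.png');w=save('wrist','pics/w5.png')
import time
s=cv2.imread('pics/s4.png');w=cv2.imread('pics/w5.png')
o=np.zeros((600,800,3),np.uint8)
o[:500,:400]=cv2.resize(s[140:240,250:330],None,fx=5,fy=5,interpolation=cv2.INTER_CUBIC)
o[:300,400:]=cv2.resize(w,(400,300))
o[300:,400:]=cv2.resize(cv2.imread('pics/top1.png'),(400,300))
cv2.imwrite('pics/c6.png',o)
E
```

```text
(no output)
```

View pics/c6.png

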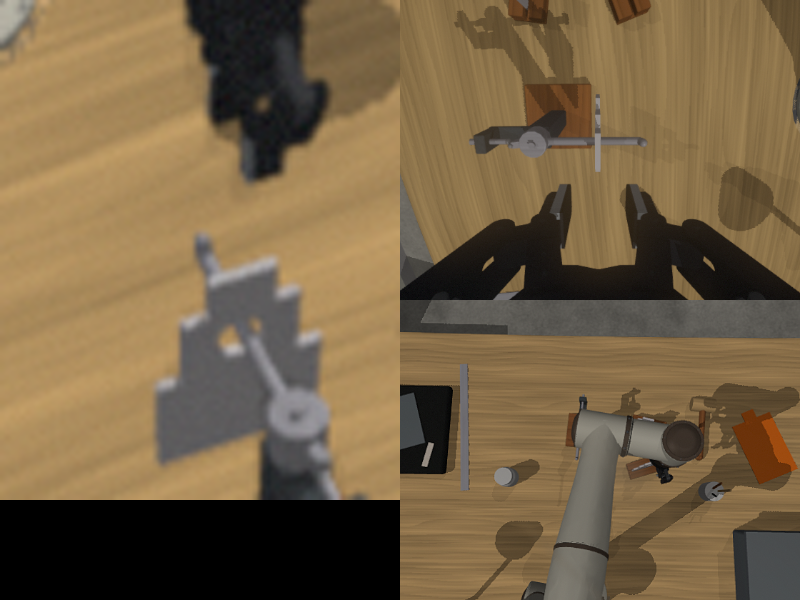

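Emit:
{"method": "move_arm", "body": {"fingers": [36,36,36,36,36,36,36,36,36,36], "travel": [[0,0,-20],[0,0,-20],[0,0,-20],[0,0,-20],[0,0,-20],[0,0,-20],[0,0,-20],[0,0,-20],[0,0,-20],[0,0,-20]], "dr": [[0,0,0],[0,0,0],[0,0,0],[0,0,0],[0,0,0],[0,0,0],[0,0,0],[0,0,0],[0,0,0],[0,0,0]]}}

```text
clock: 14.65
position: [526.2, 2.0, 539.2]
ee_rot: [-0.677, 0.736, 0.0, 0.0]
contact_force: [-0.7, 0.1, -0.0]
gripper_width: 36.0
grasp_force: 0.0
```

Emit:
{"method": "move_arm", "body": {"fingers": [36,36,36,36,36,36,36,36,36,36], "travel": [[0,0,0],[0,0,0],[0,0,0],[0,0,0],[0,0,0],[0,0,0],[0,0,0],[0,0,0],[0,0,0],[0,0,0]], "dr": [[0,0,0],[0,0,0],[0,0,0],[0,0,0],[0,0,0],[0,0,0],[0,0,0],[0,0,0],[0,0,0],[0,0,0]]}}

```text
clock: 15.65
position: [526.2, 2.1, 539.2]
ee_rot: [-0.677, 0.736, 0.0, -0.0]
contact_force: [0.2, 0.2, 0.3]
gripper_width: 36.3
grasp_force: 0.0
```

```bash
python3 - <<'E'
from h import *
f=[arm.get_image('scene')[180:235,278:318].astype(float).mean(2) for _ in range(8)]
print([round(np.abs(a-f[0]).mean(),2) for a in f[1:]], [np.round(cv2.phaseCorrelate(f[0],a)[0],2) for a in f[1:]])
E
```

```text
[np.float64(1.23), np.float64(1.25), np.float64(1.24), np.float64(1.24), np.float64(1.22), np.float64(1.24), np.float64(1.22)] [array([ 0.02, -0.06]), array([0.01, 0.05]), array([-0.05,  0.03]), array([0.04, 0.03]), array([ 0.06, -0.07]), array([-0.  ,  0.01]), array([ 0.03, -0.03])]
```

Differences are only constant image noise, so the template hangs still.

```bash
python3 -c "
from bench import arm
print(arm.job_done())"
```

```text
the job is handed in; nothing more can be done
None
```

I handed the job in at about 16 s on the robot's clock: the arm snapped over its catch to the end stop, the template hangs still by its hole with the gripper clear above it, and no bystander was touched as far as I could tell; the hand-in returned no verdict.

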